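# Prove the stop, then hold the hidden bolt head

### The job

The bench nut runner is about to tighten its bolt. First prove its stop: press the mushroom button fully down so that it stays down, then turn its cap clockwise (seen from above) until it is fully up again. Then reach down into the narrow gap behind the bracket, take the hidden hexagon bolt head between the fingers across its flats, turn it back against the runner's pull until those two flats stand vertical, and finish still gripping it there so that it cannot turn; leave the other things on the bench where they are.

Things in the scene. Friction and masses are not known exactly. Their poses are not given: they have to be found in the camera images.
- nut_rig: Nut runner rig fixed to the bench: grey plate 160x80x10 mm, a bracket of two upright legs (8 thick, 60 wide in y, tops at 110) and a grey runner cylinder (42 dia, to 106 high) before it. Origin on the bench under the bolt head; +x from runner to bracket, z up; plate from x -105 to +55. Between the legs a 48 mm gap, x -18 to +30, open above and at both sides, down to the plate.
- bolt_head: Steel hexagon head in the gap behind the front leg, 24 mm across flats, x -13 to +9 along the bolt axis (= x of nut_rig, 85 above the bench, 25 below the leg tops); a collar of 30 dia lies before it. Origin on the axis over nut_rig's origin: the point to grip. Turns with the bolt; its y axis is normal to the pair of flats to grip (at joint 0 they are vertical, corners up and down).
- bolt_spin (a joint): Turn of the bolt about +x of nut_rig (right-handed), rad. The runner drags it with about 0.09 N m towards +; it rests at its stop, 0.35: there the flats to grip lean 0.35 rad from vertical, upper ends towards -y of nut_rig. 0 = flats vertical. Can be turned to -0.5; swings back to 0.35 if let go.
- stop_box: Stop station of the runner, fixed to the bench: grey box 80 x 80 x 40 mm with a black mushroom button on its top in the middle. Origin at the centre of its underside, z up.
- stop_top (a point): Middle of the top of the mushroom's cap. The cap is round, 36 mm in diameter and 22 high with a slightly domed top and an upright ribbed rim (from 20 to 6 below the top). Top 86 mm above the bench when up, 78 when down; the box's top is at 40.
- stop_push (a joint): How far the mushroom is down, m: 0 up, 0.008 fully down. Pressing takes about 3 to 6 N; it stays where it is left.
- stop_turn (a joint): Turn of the cap, rad, clockwise seen from above is +. The cap sits on a steep thread: pressing it down 8 mm turns it by itself from 0 to -0.8, turning it clockwise by 0.8 rad brings it up again to 0 (it rises 8 mm as it turns, little torque).
- tape_yellow: Bystander: roll of tape lying flat, 96x98x24 mm.
- hex_key_1: Bystander: black hex key lying flat, 26x72x5 mm.
- weight_3: Bystander: small brass weight, 24 mm diameter, 26 high.
- collet: Bystander: brass collet standing, 21 mm diameter, 27 high.
- marker_pen: Bystander: marker pen lying, 17x135x16 mm.
Things that resemble listed ones, but are neither listed nor needed, are in the scene too. Several things look just like the stop_box: the one meant starts farthest from the robot's base.

How it is judged:
By the outcome, as a careful person would: the job done as asked, in the order asked, and still so for the second after the job is handed in, while the arm keeps its last pose, push and grip.
It also fails if it takes over 54 s, if anything falls off the work surface, if the arm or the gripper's body presses on something with over 40 N, if the wrist force passes 120 N, or if a joint passes its speed limit or range.

### The arm

A 7-joint arm with a two-finger parallel gripper is mounted at the origin on a cart in front of the work surface, level with it; the furniture and walls round the work are solid. World frame = base frame: x ahead of the robot, y to its left, z up, the work surface at z = 0. Lengths are in m, angles in rad, forces in N, time in s.
With the tool pointing down it reaches from about 0.4 to 0.85 m from the base axis. Payload 10.4 kg.
Tool frame: the origin (TCP) lies midway between the tips of the shut fingers; the grasp point (between the pads) lies 19 mm behind it; z points along the fingers, y is the line along which they close (so a half turn about z gives the same grasp; the last joint's range is limited). The gripper opens to 87 mm and grips with 3 to 60 N. Pads are 19 mm wide; open, the fingers measure 117 mm over their backs; the gripper's body (75 mm by 190 mm) begins 51 mm behind the grasp point.
Start: joints at [-1.191, 0.332, -0.065, 1.46, 0.022, 1.35, -0.088], TCP at [0.245, 0.575, 0.223] pointing down, gripper open.
Joint ranges: [-2.6, 2.6], [-0.5, 2.12], [-1.47, 1.34], [0.16, 2.42], [-1.27, 4.41], [0.06, 2.06], [-2.6, 2.6]. Speed limits (rad/s): [2.22, 2.22, 2.79, 2.79, 3.14, 3.14, 3.14].

### API

Orientations are given as a unit quaternion [x, y, z, w].
In Python, from bench import sensors, eyes, order gives the robot as it stands.
- The arm moves only by the tool arm_command, never from a script. Its argument "steps" is a list of rows, each an object with "rot": the turn, a rotation vector about the world's x, y, z in degrees, a list of three; "slide": the shift along the world's x, y, z in m, a list of three; "grip": the opening, from 0 (shut) to 1 (fully open). A call has exactly 8 rows; each row shifts and turns the commanded pose from where the row before left it; what a row does not reach is not made up. A row lasts 1/8 s, in which the tool goes at most 62.5 mm and 10.7 degrees, less where a joint would pass 70% of its speed; a pose out of reach is approached as far as the arm can. A call with a gripper value outside its range is refused whole. The fingers move at their own pace and stop on an object; "newtons" is the grip in N (left out, the last holds). Time passes only in rows, so rows that do not move let the fingers close, or fill a call up. It gives the time, the measured TCP pose, the force, the opening and the grip force at its end, in the units of the state.
- sensors.read_state(): the state, without advancing time (a new reading comes with each control period).
- eyes.camera(name): name is "scene" or "top" or "wrist"; returns a dict with "pixels" (384x512x3 uint8, red, green, blue), "intrinsics" (3x3 intrinsics, pixels), "pose" (4x4, takes a point from camera to world coordinates). Camera axes: x right, y down, z forward; pixel columns grow to the right and rows downward; lengths in m; the calibration is good to about 2 mm. A picture is of the moment at which its call begins. There is no depth.
- order.close_job(): hands the job in; it is judged then, once.
Trained networks look in a picture, given as the dict that the camera call returned (one of the last four; its "shot" number tells which), for a name from the list of things; names that differ only in an ending like _2 or _b are one class to them, and where a whole thing is asked for, a point or a joint stands for the part that bears it (a point fixed in the world has none). Each returns a list of dicts, best first, with "conf" (0 to 1); they miss things now and then, are a little off and sometimes report something else, mostly with a low value. They report only what shows in the picture. A call takes as long as a camera call. They do not tell look-alikes from the thing itself.
- eyes.look_for(name, picture): "bbox" ([left, top, right, bottom] in pixels, round what is visible of it).
The state is a dict: "time": time; "joint_positions": joint angles; "joint_vel": joint speeds; "joint_torque": joint torques, N m; "ee_pos": TCP position; "eef_rot": TCP orientation; "ft_force": force on the tool from outside, world axes, zero at the start; "torque": the same for the moment, N m; "width": finger opening in m; "grip_force": force on a finger pad.
Only numpy, scipy, OpenCV 4.12 (cv2) and the standard library are available. Lean on these libraries where they do the work, as an engineer would, in place of code of your own. Each camera call takes 0.05 s, during which the arm holds its last target. There are 200 camera calls.

## Working session

There is one attempt and no reset: what is moved stays moved. The work goes in short steps, Python scripts to look and compute and a tool call to move; the robot and the scene stay as the last step left them, time stands still between calls to the robot, and variables do not carry over. Pictures are saved under pics/ and viewed, at most 10 in all, crops included, and the job is handed in when it is done.

Besides the shell and the picture viewer there is one more tool, called after "Call:" by a JSON object that holds its "fn" and its "kwargs", one argument or row to a line. arm_command: Moves the arm, as the interface text tells. Its arguments: {"type":"object","properties":{"steps":{"type":"array","items":{"type":"object","properties":{"rot":{"type":"array","items":{"type":"number"}},"slide":{"type":"array","items":{"type":"number"}},"grip":{"type":"number"}}}},"newtons":{"type":"number"}},"required":["steps"]}

```bash
mkdir -p pics; cat > h.py <<'E'
import numpy as np,cv2
from bench import sensors,eyes,order
def ray(p,u,v):
    d=np.linalg.inv(p["intrinsics"])@[u,v,1]; T=np.array(p["pose"]); return T[:3,3],T[:3,:3]@d
def at(p,u,v,z):
    o,d=ray(p,u,v); return (o+d*(z-o[2])/d[2]).round(4)
def proj(p,X):
    T=np.array(p["pose"]); c=T[:3,:3].T@(np.array(X)-T[:3,3]); q=p["intrinsics"]@c; return (q[:2]/q[2]).round(1)
def save(p,n,crop=None,s=1):
    im=np.array(p["pixels"])[:,:,::-1]
    if crop: im=im[crop[1]:crop[3],crop[0]:crop[2]]
    cv2.imwrite("pics/"+n,cv2.resize(im,None,fx=s,fy=s,interpolation=cv2.INTER_CUBIC))
E
python3 - <<'E'
from h import *
P={n:eyes.camera(n) for n in("top","scene")}
a=np.hstack([P["top"]["pixels"],P["scene"]["pixels"]])
for n,p in P.items():
    save(p,n+"0.png",None,1.5)
    print(n,np.array(p["pose"]).round(3).tolist(),np.array(p["intrinsics"]).round(1).tolist())
    for k in("stop_box","stop_top","nut_rig","bolt_head"):
        for d in eyes.look_for(k,p):
            b=d["bbox"];print(k,round(d["conf"],2),np.round(b),at(p,(b[0]+b[2])/2,(b[1]+b[3])/2,.08))
s=sensors.read_state();print(s["eef_rot"],s["ee_pos"],s["time"])
E
```

```text
top [[-0.022, -0.983, 0.183, 0.293], [-0.999, 0.026, 0.021, -0.23], [-0.025, -0.182, -0.983, 1.232], [0.0, 0.0, 0.0, 1.0]] [[416.3, 0.0, 258.1], [0.0, 416.3, 185.9], [0.0, 0.0, 1.0]]
stop_box 0.9 [190. 168. 216. 204.] [ 0.5108 -0.0507  0.08  ]
stop_box 0.65 [346. 183. 351. 225.] [ 0.449  -0.4568  0.08  ]
stop_top 0.51 [160. 234. 175. 246.] [0.362  0.0482 0.08  ]
nut_rig 0.81 [275. 155. 304. 212.] [ 0.5112 -0.2936  0.08  ]
nut_rig 0.43 [246. 154. 250. 160.] [ 0.5916 -0.1798  0.08  ]
scene [[0.764, -0.434, 0.477, 0.07], [-0.645, -0.51, 0.569, -0.703], [-0.003, -0.742, -0.67, 0.668], [0.0, 0.0, 0.0, 1.0]] [[373.8, 0.0, 257.2], [0.0, 373.8, 192.6], [0.0, 0.0, 1.0]]
stop_box 0.86 [210. 154. 251. 193.] [ 0.4849 -0.1043  0.08  ]
stop_box 0.62 [144. 162. 181. 198.] [ 0.3428 -0.0191  0.08  ]
stop_top 0.62 [151. 158. 170. 174.] [0.3675 0.0357 0.08  ]
stop_top 0.6 [222. 150. 235. 168.] [ 0.5161 -0.0566  0.08  ]
stop_top 0.59 [225. 154. 234. 170.] [ 0.5102 -0.0674  0.08  ]
nut_rig 0.86 [260. 178. 326. 258.] [ 0.4954 -0.3165  0.08  ]
nut_rig 0.75 [223. 153. 236. 168.] [ 0.5164 -0.0606  0.08  ]
nut_rig 0.7 [309. 275. 357. 311.] [ 0.4199 -0.4992  0.08  ]
bolt_head 0.53 [299. 193. 312. 199.] [ 0.568  -0.2855  0.08  ]
[2.00034996e-01 9.79788751e-01 5.32680877e-05 9.76326682e-06] [0.24499875 0.57501359 0.22257192] 0.5
```

View pics/top0.png

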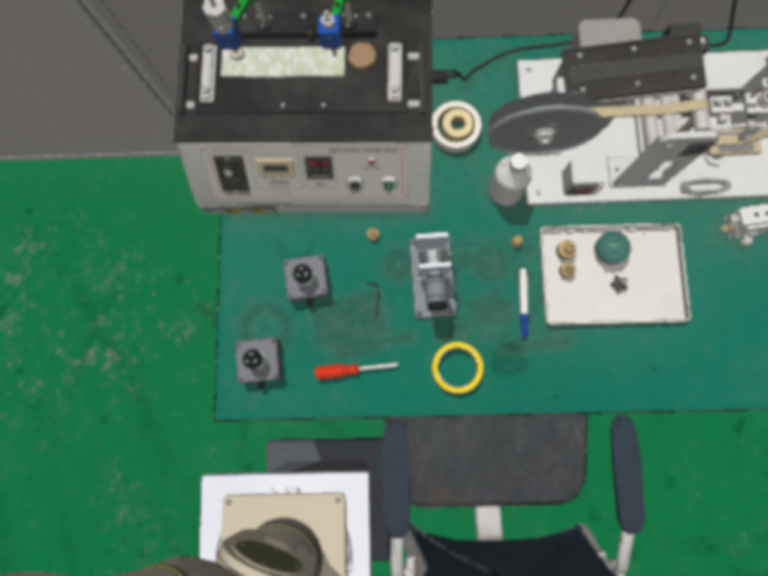

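View pics/scene0.png

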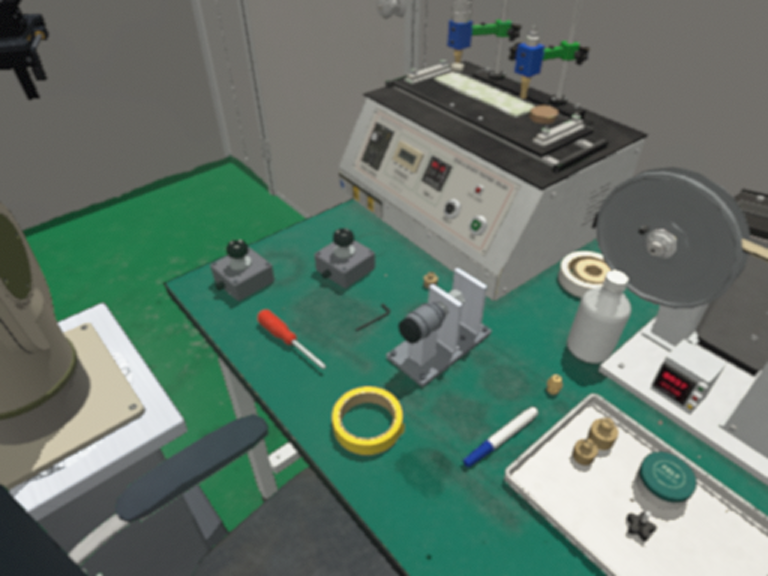

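The two stop boxes appear in the top view at about px (203,183) and (172,240), and in the scene view at (230,172) and (162,180). The one at (203,183), roughly (0.51, -0.05), is about 0.51 m from the base. The other is about 0.36 m away, so the first is the one meant. I'll confirm it in a crop.

```bash
python3 - <<'E'
from h import *
p=eyes.camera("top"); save(p,"crop1.png",(150,140,320,270),4)
print("A",at(p,202,181,.086),"B",at(p,168.5,239,.086))
# rig: rear leg top, front leg top
for u,v in((289,159),(289,177)): print(at(p,u,v,.11))
E
```

```text
A [ 0.5242 -0.0485  0.086 ] B [0.364  0.0436 0.086 ]
[ 0.575 -0.294  0.11 ]
[ 0.5241 -0.2922  0.11  ]
```

View pics/crop1.png

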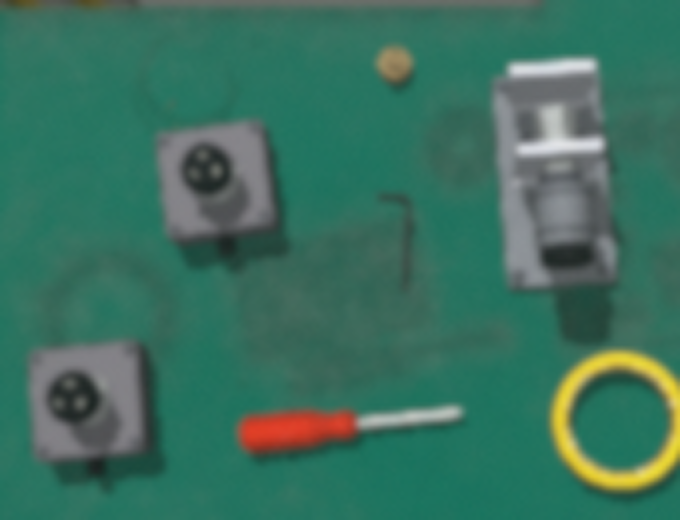

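The crop shows target A's cap at crop (206,168), which is top px (201.5,182). It is clearly farther from the robot than look-alike B at crop (73,397). The rig is at the right, with leg tops at crop y 68 and 146. I'll move above A with the fingers closing.

Call:
{"fn": "arm_command", "kwargs": {
  "steps": [
    {"slide": [0.0174,-0.039,0],"rot": [0,0,-2.6],"grip": 0},
    {"slide": [0.0174,-0.039,0],"rot": [0,0,-2.6],"grip": 0},
    {"slide": [0.0174,-0.039,0],"rot": [0,0,-2.6],"grip": 0},
    {"slide": [0.0174,-0.039,0],"rot": [0,0,-2.6],"grip": 0},
    {"slide": [0.0174,-0.039,0],"rot": [0,0,-2.6],"grip": 0},
    {"slide": [0.0174,-0.039,0],"rot": [0,0,-2.6],"grip": 0},
    {"slide": [0.0174,-0.039,0],"rot": [0,0,-2.6],"grip": 0},
    {"slide": [0.0174,-0.039,0],"rot": [0,0,-2.6],"grip": 0}
  ],
  "newtons": 20
}}

```text
time: 1.55
ee_pos: [0.3847, 0.2617, 0.2228]
eef_rot: [0.374, 0.927, 0.0, 0.0]
ft_force: [0.1, 0.0, 1.4]
width: 0.0148
grip_force: 0.0
```

Call:
{"fn": "arm_command", "kwargs": {
  "steps": [
    {"slide": [0.0174,-0.039,0],"rot": [0,0,-2.6],"grip": 0},
    {"slide": [0.0174,-0.039,0],"rot": [0,0,-2.6],"grip": 0},
    {"slide": [0.0174,-0.039,0],"rot": [0,0,-2.6],"grip": 0},
    {"slide": [0.0174,-0.039,0],"rot": [0,0,-2.6],"grip": 0},
    {"slide": [0.0174,-0.039,0],"rot": [0,0,-2.6],"grip": 0},
    {"slide": [0.0174,-0.039,0],"rot": [0,0,-2.6],"grip": 0},
    {"slide": [0.0174,-0.039,0],"rot": [0,0,-2.6],"grip": 0},
    {"slide": [0.0174,-0.039,0],"rot": [0,0,-2.6],"grip": 0}
  ]
}}

```text
time: 2.55
ee_pos: [0.5239, -0.0502, 0.2229]
eef_rot: [0.535, 0.845, 0.0, 0.0]
ft_force: [1.6, 0.1, -0.3]
width: 0.0004
grip_force: 0.0
```

```bash
cat >> h.py <<'E'
from scipy.spatial.transform import Rotation as R
def st():
    s=sensors.read_state(); r=R.from_quat(s["eef_rot"]).as_matrix()
    print("t",round(s["time"],2),"tcp",np.round(s["ee_pos"],4),"yawY",round(np.degrees(np.arctan2(r[1,1],r[0,1])),1),"zax",r[:,2].round(3),"q",np.round(s["joint_positions"],2),"F",np.round(s["ft_force"],1),"w",round(s["width"],4),"g",round(s["grip_force"],1))
    return s
E
python3 - <<'E'
from h import *
st()
p=eyes.camera("wrist"); save(p,"w1.png",None,1.5)
print(np.array(p["pose"]).round(3).tolist(), "exp A",proj(p,(.524,-.0485,.086)))
for k in("stop_box","stop_top"):
  for d in eyes.look_for(k,p):
    b=d["bbox"];print(k,round(d["conf"],2),np.round(b),at(p,(b[0]+b[2])/2,(b[1]+b[3])/2,.08))
E
```

```text
t 2.55 tcp [ 0.5239 -0.0502  0.2229] yawY 25.3 zax [ 0.001  0.    -1.   ] q [-0.5   0.11  0.55  1.75 -0.06  1.3   0.51] F [ 1.6  0.1 -0.3] w 0.0004 g 0.0
[[0.904, 0.412, 0.112, 0.493], [0.426, -0.873, -0.237, 0.015], [0.0, 0.262, -0.965, 0.385], [0.0, 0.0, 0.0, 1.0]] exp A [256.5 181.6]
stop_box 0.96 [112.   0. 211.  75.] [0.3869 0.0366 0.08  ]
stop_box 0.72 [216. 125. 301. 208.] [ 0.5197 -0.0344  0.08  ]
stop_top 0.92 [122.   2. 170.  37.] [0.3689 0.0445 0.08  ]
stop_top 0.86 [238. 161. 275. 194.] [ 0.5227 -0.0461  0.08  ]
```

View pics/w1.png

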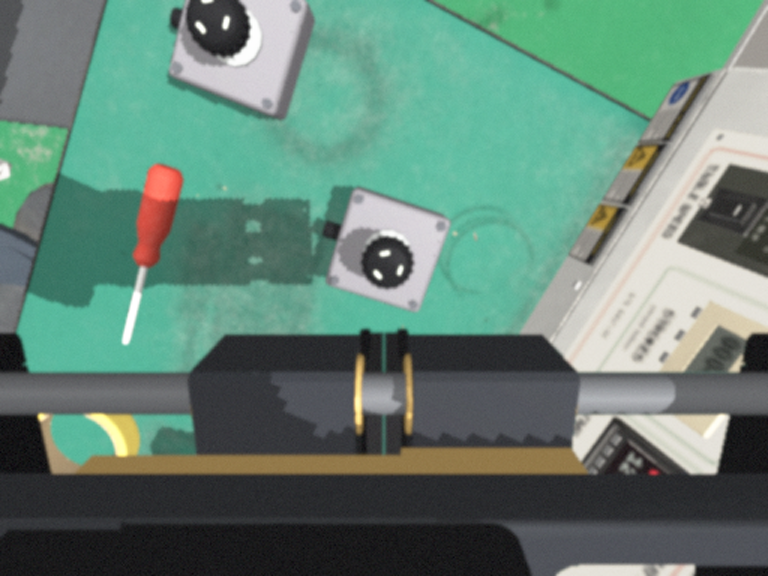

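The wrist view shows cap A at px (258,174). That gives (0.5235,-0.047), which agrees with the top camera. Next I'll press with the shut fingers.

Call:
{"fn": "arm_command", "kwargs": {
  "steps": [
    {"slide": [0,0.003,-0.02],"grip": 0},
    {"slide": [0,0,-0.025],"grip": 0},
    {"slide": [0,0,-0.025],"grip": 0},
    {"slide": [0,0,-0.025],"grip": 0},
    {"slide": [0,0,-0.02],"grip": 0},
    {"slide": [0,0,-0.015],"grip": 0},
    {"slide": [0,0,-0.005],"grip": 0},
    {"slide": [0,0,-0.003],"grip": 0}
  ]
}}

```text
schema error: expected keys rot, slide, grip
```

Call:
{"fn": "arm_command", "kwargs": {
  "steps": [
    {"slide": [0,0,-0.002],"grip": 0},
    {"slide": [0,0,-0.002],"grip": 0},
    {"slide": [0,0,-0.002],"grip": 0},
    {"slide": [0,0,-0.001],"grip": 0},
    {"slide": [0,0,-0.001],"grip": 0},
    {"slide": [0,0,0],"grip": 0},
    {"slide": [0,0,0],"grip": 0},
    {"slide": [0,0,0],"grip": 0}
  ]
}}

```text
schema error: expected keys rot, slide, grip
```

Call:
{"fn": "arm_command", "kwargs": {
  "steps": [
    {"slide": [0,0.003,-0.02],"rot": [0,0,0],"grip": 0},
    {"slide": [0,0,-0.025],"rot": [0,0,0],"grip": 0},
    {"slide": [0,0,-0.025],"rot": [0,0,0],"grip": 0},
    {"slide": [0,0,-0.025],"rot": [0,0,0],"grip": 0},
    {"slide": [0,0,-0.02],"rot": [0,0,0],"grip": 0},
    {"slide": [0,0,-0.015],"rot": [0,0,0],"grip": 0},
    {"slide": [0,0,-0.005],"rot": [0,0,0],"grip": 0},
    {"slide": [0,0,-0.003],"rot": [0,0,0],"grip": 0}
  ]
}}

```text
time: 3.7
ee_pos: [0.5237, -0.0457, 0.0851]
eef_rot: [0.535, 0.845, 0.0, 0.0]
ft_force: [-1.9, 0.6, 5.4]
width: 0.0005
grip_force: 3.2
```

Call:
{"fn": "arm_command", "kwargs": {
  "steps": [
    {"slide": [0,0,-0.002],"rot": [0,0,0],"grip": 0},
    {"slide": [0,0,-0.002],"rot": [0,0,0],"grip": 0},
    {"slide": [0,0,-0.002],"rot": [0,0,0],"grip": 0},
    {"slide": [0,0,-0.001],"rot": [0,0,0],"grip": 0},
    {"slide": [0,0,-0.001],"rot": [0,0,0],"grip": 0},
    {"slide": [0,0,0],"rot": [0,0,0],"grip": 0},
    {"slide": [0,0,0],"rot": [0,0,0],"grip": 0},
    {"slide": [0,0,0],"rot": [0,0,0],"grip": 0}
  ]
}}

```text
time: 4.7
ee_pos: [0.5249, -0.0459, 0.0783]
eef_rot: [0.535, 0.845, 0.001, 0.001]
ft_force: [0.0, 0.1, 8.5]
width: 0.0006
grip_force: 4.0
```

Call:
{"fn": "arm_command", "kwargs": {
  "steps": [
    {"slide": [0,0,-0.001],"rot": [0,0,0],"grip": 0},
    {"slide": [0,0,-0.001],"rot": [0,0,0],"grip": 0},
    {"slide": [0,0,0],"rot": [0,0,0],"grip": 0},
    {"slide": [0,0,0],"rot": [0,0,0],"grip": 0},
    {"slide": [0,0,0],"rot": [0,0,0],"grip": 0},
    {"slide": [0,0,0],"rot": [0,0,0],"grip": 0},
    {"slide": [0,0,0],"rot": [0,0,0],"grip": 0},
    {"slide": [0,0,0],"rot": [0,0,0],"grip": 0}
  ]
}}

```text
time: 5.7
ee_pos: [0.5252, -0.0459, 0.0778]
eef_rot: [0.535, 0.845, 0.002, 0.001]
ft_force: [-7.3, 0.6, 26.5]
width: 0.0004
grip_force: 13.0
```

Fully down: 26 N with no further travel. Now lift, open, and take the rim.

Call:
{"fn": "arm_command", "kwargs": {
  "steps": [
    {"slide": [0,0,0.01],"rot": [0,0,0],"grip": 0},
    {"slide": [0,0,0.02],"rot": [0,0,3],"grip": 0.75},
    {"slide": [0,0,0.02],"rot": [0,0,4],"grip": 0.75},
    {"slide": [0,0,0],"rot": [0,0,4],"grip": 0.75},
    {"slide": [0,0,0],"rot": [0,0,4],"grip": 0.75},
    {"slide": [0,0,0],"rot": [0,0,0],"grip": 0.75},
    {"slide": [0,0,0],"rot": [0,0,0],"grip": 0.75},
    {"slide": [0,0,0],"rot": [0,0,0],"grip": 0.75}
  ]
}}

```text
time: 6.7
ee_pos: [0.5234, -0.0459, 0.1246]
eef_rot: [0.42, 0.907, 0.0, 0.0]
ft_force: [-0.4, -1.4, -0.5]
width: 0.061
grip_force: 0.0
```

```bash
python3 - <<'E'
from h import *
st()
for n in("wrist","top","scene"):
  p=eyes.camera(n)
  for d in eyes.look_for("stop_top",p):
    b=d["bbox"];print(n,round(d["conf"],2),np.round(b),at(p,(b[0]+b[2])/2,(b[1]+b[3])/2,.072))
E
```

```text
t 6.7 tcp [ 0.5234 -0.0459  0.1246] yawY 40.3 zax [ 0.  0. -1.] q [-0.46  0.2   0.51  1.87 -0.11  1.1   0.8 ] F [-0.4 -1.4 -0.5] w 0.061 g 0.0
wrist 0.67 [230. 183. 281. 231.] [ 0.5223 -0.0445  0.072 ]
top 0.51 [170. 237. 172. 244.] [0.3604 0.0387 0.072 ]
scene 0.48 [225. 155. 236. 167.] [ 0.5209 -0.0577  0.072 ]
scene 0.44 [150. 158. 168. 174.] [0.3689 0.046  0.072 ]
```

Call:
{"fn": "arm_command", "kwargs": {
  "steps": [
    {"slide": [-0.0005,0.0005,-0.025],"rot": [0,0,0],"grip": 0.75},
    {"slide": [0,0,-0.025],"rot": [0,0,0],"grip": 0.75},
    {"slide": [0,0,-0.015],"rot": [0,0,0],"grip": 0.75},
    {"slide": [0,0,-0.01],"rot": [0,0,0],"grip": 0.75},
    {"slide": [0,0,0],"rot": [0,0,0],"grip": 0.3},
    {"slide": [0,0,0],"rot": [0,0,0],"grip": 0.3},
    {"slide": [0,0,0],"rot": [0,0,0],"grip": 0.3},
    {"slide": [0,0,0],"rot": [0,0,0],"grip": 0.3}
  ],
  "newtons": 15
}}

```text
time: 8.0
ee_pos: [0.5243, -0.0446, 0.0503]
eef_rot: [0.42, 0.908, 0.001, 0.001]
ft_force: [-0.0, -0.5, -1.8]
width: 0.035
grip_force: 15.0
```

Call:
{"fn": "arm_command", "kwargs": {
  "steps": [
    {"slide": [0,0,0.001],"rot": [0,0,-6],"grip": 0.3},
    {"slide": [0,0,0.001],"rot": [0,0,-6],"grip": 0.3},
    {"slide": [0,0,0.001],"rot": [0,0,-6],"grip": 0.3},
    {"slide": [0,0,0.001],"rot": [0,0,-6],"grip": 0.3},
    {"slide": [0,0,0.001],"rot": [0,0,-6],"grip": 0.3},
    {"slide": [0,0,0.001],"rot": [0,0,-6],"grip": 0.3},
    {"slide": [0,0,0.001],"rot": [0,0,-6],"grip": 0.3},
    {"slide": [0,0,0.001],"rot": [0,0,-6],"grip": 0.3}
  ]
}}

```text
time: 9.0
ee_pos: [0.524, -0.0448, 0.0584]
eef_rot: [0.754, 0.657, 0.001, 0.0]
ft_force: [3.3, 2.3, -2.7]
width: 0.0354
grip_force: 15.0
```

```bash
python3 - <<'E'
from h import *
s=st();print(np.round(s["torque"],2))
E
```

```text
t 9.0 tcp [ 0.524  -0.0448  0.0584] yawY -7.8 zax [ 0.002  0.001 -1.   ] q [-0.56  0.31  0.64  1.93 -0.23  0.96  0.06] F [ 3.3  2.3 -2.7] w 0.0354 g 15.0
[ 0.33 -0.47  0.03]
```

Call:
{"fn": "arm_command", "kwargs": {
  "steps": [
    {"slide": [0,0,0],"rot": [0,0,-3],"grip": 0.3},
    {"slide": [0,0,0],"rot": [0,0,-3],"grip": 0.3},
    {"slide": [0,0,0],"rot": [0,0,-3],"grip": 0.3},
    {"slide": [0,0,0],"rot": [0,0,-3],"grip": 0.3},
    {"slide": [0,0,0],"rot": [0,0,0],"grip": 0.3},
    {"slide": [0,0,0],"rot": [0,0,0],"grip": 0.3},
    {"slide": [0,0,0],"rot": [0,0,0],"grip": 0.3},
    {"slide": [0,0,0],"rot": [0,0,0],"grip": 0.3}
  ]
}}

```text
time: 10.0
ee_pos: [0.5237, -0.0454, 0.0582]
eef_rot: [0.817, 0.576, 0.001, 0.0]
ft_force: [1.5, 0.8, 5.7]
width: 0.0351
grip_force: 15.0
```

```bash
python3 - <<'E'
from h import *
s=st();print(np.round(s["torque"],2))
E
```

```text
t 10.0 tcp [ 0.5237 -0.0454  0.0582] yawY -19.6 zax [ 0.002  0.    -1.   ] q [-0.59  0.32  0.68  1.94 -0.24  0.96 -0.14] F [1.5 0.8 5.7] w 0.0351 g 15.0
[ 0.02 -0.29  0.28]
```

Call:
{"fn": "arm_command", "kwargs": {
  "steps": [
    {"slide": [0,0,0.001],"rot": [0,0,-2],"grip": 0.3},
    {"slide": [0,0,0.001],"rot": [0,0,-2],"grip": 0.3},
    {"slide": [0,0,0],"rot": [0,0,-2],"grip": 0.3},
    {"slide": [0,0,0],"rot": [0,0,0],"grip": 0.3},
    {"slide": [0,0,0],"rot": [0,0,0],"grip": 0.75},
    {"slide": [0,0,0],"rot": [0,0,0],"grip": 0.75},
    {"slide": [0,0,0],"rot": [0,0,0],"grip": 0.75},
    {"slide": [0,0,0],"rot": [0,0,0],"grip": 0.75}
  ]
}}

```text
time: 11.0
ee_pos: [0.5227, -0.0455, 0.0595]
eef_rot: [0.847, 0.532, -0.0, -0.0]
ft_force: [0.7, 0.2, 0.7]
width: 0.0628
grip_force: 0.0
```

Call:
{"fn": "arm_command", "kwargs": {
  "steps": [
    {"slide": [0,0,0.02],"rot": [0,0,0],"grip": 0.75},
    {"slide": [0,0,0.03],"rot": [0,0,0],"grip": 0.75},
    {"slide": [0,0,0.04],"rot": [0,0,0],"grip": 0.75},
    {"slide": [0,0,0.04],"rot": [0,0,0],"grip": 0.75},
    {"slide": [-0.02,-0.03,0.04],"rot": [0,0,-5],"grip": 0.75},
    {"slide": [-0.02,-0.03,0.02],"rot": [0,0,-5],"grip": 0.75},
    {"slide": [-0.02,-0.03,0],"rot": [0,0,-5],"grip": 0.75},
    {"slide": [-0.02,-0.03,0],"rot": [0,0,-5],"grip": 0.75}
  ]
}}

```text
time: 12.0
ee_pos: [0.4421, -0.1665, 0.2498]
eef_rot: [0.927, 0.376, 0.0, -0.0]
ft_force: [-0.2, 0.4, -0.1]
width: 0.0652
grip_force: 0.0
```

```bash
python3 - <<'E'
from h import *
st()
p=eyes.camera("scene"); a=np.array(p["pixels"])[135:265,190:350,::-1]
w=eyes.camera("wrist")
cv2.imwrite("pics/s2.png",np.vstack([cv2.resize(a,(400,300),interpolation=2),cv2.resize(np.array(w["pixels"])[:,:,::-1],(400,300))]))
print(proj(p,(.5235,-.0465,.086)),proj(p,(.5235,-.0465,.078)))
for k in("nut_rig","bolt_head","stop_top"):
 for q in(p,w):
  for d in eyes.look_for(k,q): print(k,round(d["conf"],2),np.round(d["bbox"]))
E
```

```text
t 12.0 tcp [ 0.4421 -0.1665  0.2498] yawY -45.9 zax [ 0.001  0.    -1.   ] q [-0.62 -0.09  0.85  1.84  0.07  1.36 -0.59] F [-0.2  0.4 -0.1] w 0.0652 g 0.0
[228.5 154.7] [228.6 157.2]
nut_rig 0.94 [258. 181. 327. 258.]
nut_rig 0.6 [300. 192. 314. 200.]
nut_rig 0.93 [304. 119. 456. 249.]
bolt_head 0.5 [297. 196. 313. 201.]
bolt_head 0.28 [224. 153. 240. 165.]
bolt_head 0.2 [220. 155. 236. 166.]
bolt_head 0.69 [382. 168. 417. 200.]
bolt_head 0.16 [260. 119. 302. 168.]
stop_top 0.71 [152. 159. 167. 174.]
stop_top 0.46 [223. 150. 236. 167.]
stop_top 0.95 [204.  12. 240.  53.]
stop_top 0.57 [ 35.  66.  83. 105.]
```

View pics/s2.png

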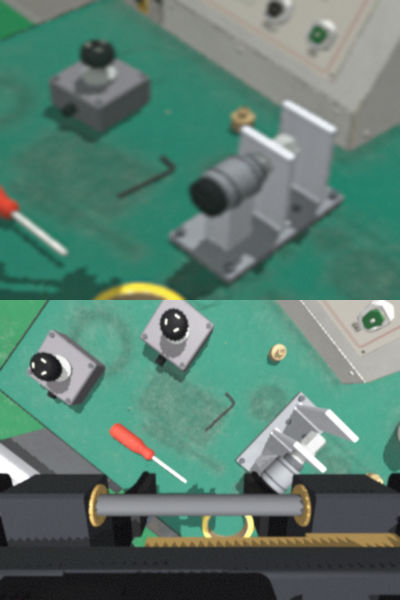

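In this picture the cap is standing up at crop (98,50), and the gap behind the front leg is at crop (275,135). Now go over the rig.

Call:
{"fn": "arm_command", "kwargs": {
  "steps": [
    {"slide": [0.0135,-0.0158,0],"rot": [0,0,-5],"grip": 0.75},
    {"slide": [0.0135,-0.0158,0],"rot": [0,0,-5],"grip": 0.75},
    {"slide": [0.0135,-0.0158,0],"rot": [0,0,-5],"grip": 0.75},
    {"slide": [0.0135,-0.0158,0],"rot": [0,0,-5],"grip": 0.75},
    {"slide": [0.0135,-0.0158,0],"rot": [0,0,-5],"grip": 0.75},
    {"slide": [0.0135,-0.0158,0],"rot": [0,0,-5],"grip": 0.75},
    {"slide": [0.0135,-0.0158,0],"rot": [0,0,-5],"grip": 0.75},
    {"slide": [0.0135,-0.0158,0],"rot": [0,0,-5],"grip": 0.75}
  ]
}}

```text
time: 13.4
ee_pos: [0.552, -0.2915, 0.2488]
eef_rot: [0.999, 0.037, -0.001, 0.0]
ft_force: [0.7, -0.6, 0.2]
width: 0.0651
grip_force: 0.0
```

```bash
python3 - <<'E'
from h import *
st()
w=eyes.camera("wrist"); save(w,"w3.png",(130,60,390,255),3)
np.savez("w3.npz",pixels=w["pixels"],intrinsics=w["intrinsics"],pose=w["pose"])
for k in("nut_rig","bolt_head"):
  for d in eyes.look_for(k,w): print(k,round(d["conf"],2),np.round(d["bbox"]))
# cap compare
p=eyes.camera("scene"); a=cv2.imread("pics/scene0.png").astype(int); b=cv2.resize(np.array(p["pixels"])[:,:,::-1],None,fx=1.5,fy=1.5,interpolation=cv2.INTER_CUBIC).astype(int)
print("capdiff",np.abs(a-b)[220:265,325:362].mean(), "bg",np.abs(a-b)[260:300,400:425].mean())
E
```

```text
t 13.4 tcp [ 0.552  -0.2915  0.2488] yawY -85.7 zax [-0.001 -0.    -1.   ] q [-0.31  0.45  1.    1.46 -0.38  1.43 -0.8 ] F [ 0.7 -0.6  0.2] w 0.0651 g 0.0
nut_rig 0.95 [225. 124. 288. 251.]
bolt_head 0.66 [243. 171. 270. 202.]
capdiff 5.48948948948949 bg 5.251666666666667
```

View pics/w3.png

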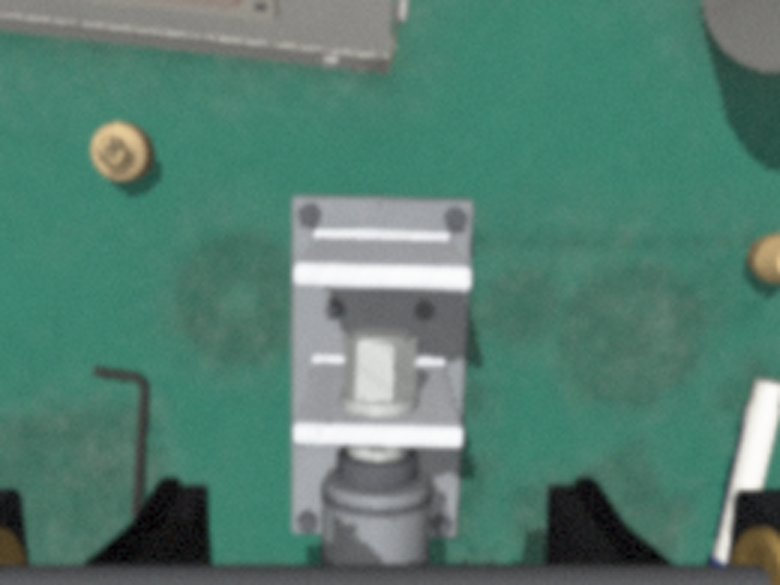

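The leg tops are at crop (382,277) for the rear and (378,436) for the front. The head is at crop (380,370), between them.

```bash
python3 - <<'E'
from h import *
d=np.load("w3.npz"); c=lambda x,y,z:at(d,x/3+130-.33,y/3+60-.33,z)
rear=c(382,277,.11); fr=c(378,436,.11)
print(rear,fr,np.linalg.norm(rear-fr),"should .056 (-22,+34)")
for a,b in(((293,276),(471,278)),((293,435.5),(463,436))):
  v=c(*a,.11)-c(*b,.11); print("len",np.linalg.norm(v),"yaw",np.degrees(np.arctan2(-v[0],v[1])))
dr=rear-fr; print("yaw x",np.degrees(np.arctan2(dr[1],dr[0])), "origin",fr+dr*22/56)
print("head",c(380,370,.095))
E
```

```text
[ 0.5817 -0.29    0.11  ] [ 0.5259 -0.2928  0.11  ] 0.05587020672952621 should .056 (-22,+34)
len 0.059621221054252146 yaw 3.65426330096197
len 0.059747803306899896 yaw 4.03095828998467
yaw x 2.872647589161965 origin [ 0.54782143 -0.2917      0.11      ]
head [ 0.5461 -0.292   0.095 ]
```

Call:
{"fn": "arm_command", "kwargs": {
  "steps": [
    {"slide": [0,0,0],"rot": [0,0,-0.7],"grip": 0.75},
    {"slide": [-0.0003,-0.0052,-0.02],"rot": [5,0.32,0],"grip": 0.75},
    {"slide": [-0.0003,-0.0052,-0.02],"rot": [5,0.32,0],"grip": 0.75},
    {"slide": [-0.0003,-0.0052,-0.02],"rot": [5,0.32,0],"grip": 0.75},
    {"slide": [-0.0003,-0.0052,-0.02],"rot": [5,0.32,0],"grip": 0.75},
    {"slide": [0,0,-0.014],"rot": [0,0,0],"grip": 0.75},
    {"slide": [0,0,-0.013],"rot": [0,0,0],"grip": 0.75},
    {"slide": [0,0,0],"rot": [0,0,0],"grip": 0.75}
  ]
}}

```text
time: 14.6
ee_pos: [0.5502, -0.311, 0.1423]
eef_rot: [0.984, 0.032, -0.006, -0.174]
ft_force: [0.3, 0.1, 0.5]
width: 0.0652
grip_force: 0.0
```

```bash
python3 - <<'E'
from h import *
s=st(); r=R.from_quat(s["eef_rot"]).as_matrix(); print(r.round(3))
w=eyes.camera("wrist"); save(w,"w4.png",(100,50,410,300),2)
for k in("nut_rig","bolt_head"):
  for d in eyes.look_for(k,w): print(k,round(d["conf"],2),np.round(d["bbox"]))
y=np.radians(3.6)
X=lambda a,b,z:np.array([.548+a*np.cos(y)-b*np.sin(y),-.2915+a*np.sin(y)+b*np.cos(y),z])
for q in((-.022,.03,.11),(-.022,-.03,.11),(.034,.03,.11),(.034,-.03,.11),(0,0,.085)): print(q,(proj(w,X(*q))-[100,50])*2)
E
```

```text
t 14.6 tcp [ 0.5502 -0.311   0.1423] yawY -86.3 zax [-0.023  0.342 -0.94 ] q [ 0.08  0.7   0.81  1.37 -0.7   1.58 -0.56] F [0.3 0.1 0.5] w 0.0652 g 0.0
[[ 0.998  0.061 -0.023]
 [ 0.065 -0.937  0.342]
 [-0.    -0.343 -0.94 ]]
nut_rig 0.67 [209. 127. 329. 304.]
bolt_head 0.88 [238. 192. 279. 239.]
bolt_head 0.68 [208. 126. 329. 304.]
(-0.022, 0.03, 0.11) [219.2 376.6]
(-0.022, -0.03, 0.11) [374.  401.6]
(0.034, 0.03, 0.11) [213.2 230.2]
(0.034, -0.03, 0.11) [379.2 242. ]
(0, 0, 0.085) [316.4 310.6]
```

View pics/w4.png

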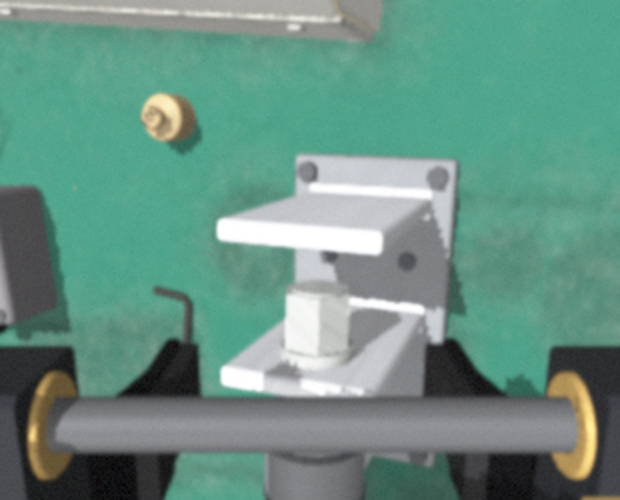

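The rear leg edge is at crop (219–382, 230–242) and the head at (317,320), straddled by the fingers. That matches the prediction to about 1.5 mm, so I descend along the tool axis.

Call:
{"fn": "arm_command", "kwargs": {
  "steps": [
    {"slide": [-0.0001,0.0037,-0.0107],"rot": [0,0,0],"grip": 0.75},
    {"slide": [-0.0001,0.0037,-0.0107],"rot": [0,0,0],"grip": 0.75},
    {"slide": [-0.0001,0.0037,-0.0107],"rot": [0,0,0],"grip": 0.75},
    {"slide": [-0.0001,0.0037,-0.0107],"rot": [0,0,0],"grip": 0.75},
    {"slide": [-0.0001,0.0037,-0.0107],"rot": [0,0,0],"grip": 0.75},
    {"slide": [-0.0001,0.0037,-0.0107],"rot": [0,0,0],"grip": 0.75},
    {"slide": [0,0.0037,-0.0107],"rot": [0,0,0],"grip": 0.75},
    {"slide": [0,0,0],"rot": [0,0,0],"grip": 0.75}
  ],
  "newtons": 15
}}

```text
time: 15.75
ee_pos: [0.5488, -0.2861, 0.0667]
eef_rot: [0.984, 0.031, -0.006, -0.174]
ft_force: [-0.8, -0.4, 0.8]
width: 0.0653
grip_force: 0.0
```

```bash
python3 - <<'E'
from h import *
st()
w=eyes.camera("wrist"); save(w,"w5.png",(100,100,410,330),2)
E
```

```text
t 15.75 tcp [ 0.5488 -0.2861  0.0667] yawY -86.4 zax [-0.023  0.343 -0.939] q [ 0.05  0.74  0.78  1.49 -0.74  1.44 -0.53] F [-0.8 -0.4  0.8] w 0.0653 g 0.0
```

View pics/w5.png

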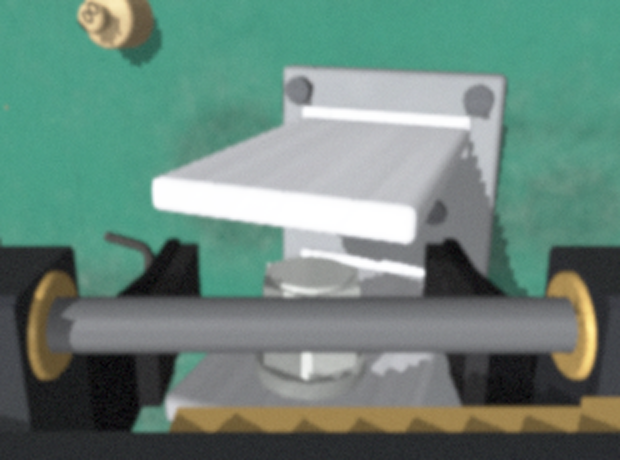

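The head at crop (311,320) is centred between the fingers (198 and 427), in the gap and with no contact. Now close on it.

Call:
{"fn": "arm_command", "kwargs": {
  "steps": [
    {"slide": [0,0,0],"rot": [0,0,0],"grip": 0.1},
    {"slide": [0,0,0],"rot": [0,0,0],"grip": 0.1},
    {"slide": [0,0,0],"rot": [0,0,0],"grip": 0.1},
    {"slide": [0,0,0],"rot": [0,0,0],"grip": 0.1},
    {"slide": [0,0,0],"rot": [0,0,0],"grip": 0.1},
    {"slide": [0,0,0],"rot": [0,0,0],"grip": 0.1},
    {"slide": [0,0,0],"rot": [0,0,0],"grip": 0.1},
    {"slide": [0,0,0],"rot": [0,0,0],"grip": 0.1}
  ],
  "newtons": 20
}}

```text
time: 16.8
ee_pos: [0.5491, -0.2863, 0.0679]
eef_rot: [0.984, 0.031, -0.006, -0.174]
ft_force: [-2.3, 4.5, 4.5]
width: 0.0239
grip_force: 20.0
```

```bash
python3 - <<'E'
from h import *
s=st();print(np.round(s["torque"],2))
E
```

```text
t 16.8 tcp [ 0.5491 -0.2863  0.0679] yawY -86.4 zax [-0.022  0.343 -0.939] q [ 0.05  0.74  0.78  1.49 -0.74  1.44 -0.53] F [-2.3  4.5  4.5] w 0.0239 g 20.0
[0.91 0.67 0.08]
```

Call:
{"fn": "arm_command", "kwargs": {
  "steps": [
    {"slide": [0,0,0],"rot": [0,0,0],"grip": 0.1},
    {"slide": [0,0,0],"rot": [0,0,0],"grip": 0.1},
    {"slide": [0.0001,-0.001,-0.0003],"rot": [-3.33,-0.21,0],"grip": 0.1},
    {"slide": [0.0001,-0.001,-0.0003],"rot": [-3.33,-0.21,0],"grip": 0.1},
    {"slide": [0,-0.0011,-0.0002],"rot": [-3.33,-0.21,0],"grip": 0.1},
    {"slide": [0.0001,-0.0011,-0.0002],"rot": [-3.33,-0.21,0],"grip": 0.1},
    {"slide": [0,-0.0011,-0.0001],"rot": [-3.33,-0.21,0],"grip": 0.1},
    {"slide": [0.0001,-0.0011,-0.0001],"rot": [-3.33,-0.21,0],"grip": 0.1}
  ],
  "newtons": 50
}}

```text
time: 17.8
ee_pos: [0.5495, -0.2927, 0.0667]
eef_rot: [0.999, 0.032, -0.0, 0.0]
ft_force: [-3.8, 5.9, 5.9]
width: 0.0236
grip_force: 50.0
```

```bash
python3 - <<'E'
from h import *
s=st();print(np.round(s["torque"],2));print(R.from_quat(s["eef_rot"]).as_matrix().round(3))
E
```

```text
t 17.8 tcp [ 0.5495 -0.2927  0.0667] yawY -86.4 zax [-0. -0. -1.] q [-0.27  0.63  0.93  1.68 -0.55  1.12 -0.69] F [-3.8  5.9  5.9] w 0.0236 g 50.0
[ 1.21  1.02 -0.12]
[[ 0.998  0.063 -0.   ]
 [ 0.063 -0.998 -0.   ]
 [-0.     0.    -1.   ]]
```

Call:
{"fn": "arm_command", "kwargs": {
  "steps": [
    {"slide": [0,0,0],"rot": [0,0,0],"grip": 0.1},
    {"slide": [0,0,0],"rot": [0,0,0],"grip": 0.1},
    {"slide": [0,0,0],"rot": [0,0,0],"grip": 0.1},
    {"slide": [0,0,0],"rot": [0,0,0],"grip": 0.1},
    {"slide": [0,0,0],"rot": [0,0,0],"grip": 0.1},
    {"slide": [0,0,0],"rot": [0,0,0],"grip": 0.1},
    {"slide": [0,0,0],"rot": [0,0,0],"grip": 0.1},
    {"slide": [0,0,0],"rot": [0,0,0],"grip": 0.1}
  ]
}}

```text
time: 18.8
ee_pos: [0.5495, -0.2926, 0.0667]
eef_rot: [0.999, 0.032, -0.0, -0.001]
ft_force: [-3.8, 6.9, 7.8]
width: 0.0237
grip_force: 50.0
```

```bash
python3 - <<'E'
from h import *
st()
w=eyes.camera("wrist"); save(w,"w6.png",(150,120,370,300),3)
E
```

```text
t 18.8 tcp [ 0.5495 -0.2926  0.0667] yawY -86.4 zax [-0.     0.002 -1.   ] q [-0.26  0.63  0.93  1.68 -0.55  1.12 -0.68] F [-3.8  6.9  7.8] w 0.0237 g 50.0
```

View pics/w6.png

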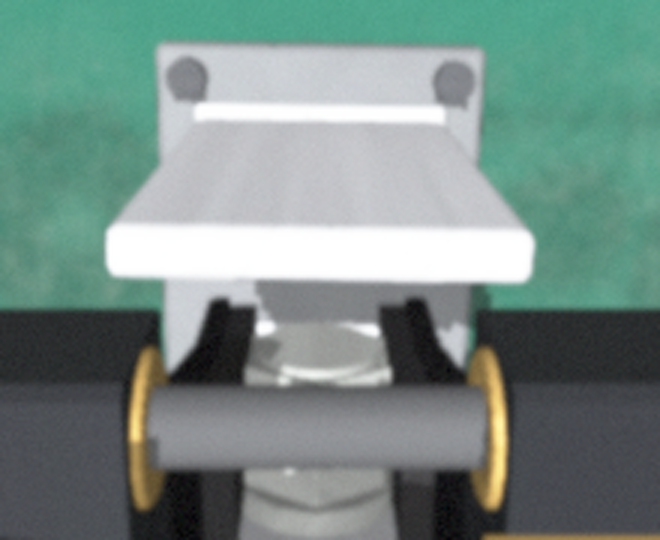

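The fingers at crop x of about 245 and 390 hold the head with its corner up at about (318,380). The flats are vertical and the grip is stable, so I'll hand in.

```bash
python3 -c "
from bench import order;print(order.close_job())"
```

```text
the job is handed in; nothing more can be done
None
```

The job is handed in: the stop was pressed fully down and turned back up, then the hidden bolt head was turned until its flats stood vertical and is still gripped there at 50 N, with no sign of any bystander moved; no verdict was returned.

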